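# Turn the washed cutter tin over to drain

### The job

The washed tin leaning in the steel drain rack still has water in it. First set the small steel cup upright on the worktop under the end of the rack's spout so that drips will fall into it. Then turn the tin over, keeping its loose vented blue lid shut against it all the while, and lean it back in its place in the rack, against the toe plate, with the lid side down on the runners; leave the other things where they stand.

Things in the scene. Friction and masses are not known exactly. Their poses are not given: they have to be found in the camera images.
- drain_rack: Fixed steel drain rack on two black feet, 128 mm high. Origin: on the worktop under its middle; z up; its level x axis points the way its slope runs down, 48 to 66 degrees to the right of straight ahead; y is to the left seen along x. The tin lies on two runners sloping 45 degrees down along +x, at y = +-39 to +-53 mm. The space under the tin between the runners is free from the upper end.
- toe_corner (a point): Middle of the corner between the runners' surface and the toe plate, at x = 30, y = 0, z = 60 mm in the rack's frame. The toe plate stands square to the runners across their lower end, 22 mm high, and stops the tin. Side cheeks, inner faces at y = +-59 mm, stand 20 mm above the runners' surface along their lower 76 mm; the upper 24 mm of the tin stick out free above them.
- bay_centre (a point): Middle of the tin's place in the rack, at x = 9, y = 0, z = 109.5 mm in the rack's frame: 50 mm up the slope from the toe plate and 20 mm above the runners' surface. Its axes are those of the rack (level). The tin's centre belongs here whichever side is up.
- spout_tip (a point): Underside of the spout's free end, at x = 40, y = -130, z = 45 mm in the rack's frame. The spout is 18 mm wide, runs along the rack's y axis from y = -62 to -130 mm, and its top is 54 mm above the worktop. It hangs over the cup's mouth with about 10 mm to spare, so the cup has to be slid under it from the side or from beyond its end.
- tin: Open white metal tin, 100 (x) x 110 (y) x 36 mm (z), walls and floor 3 mm, 0.17 to 0.34 kg; 40 mm thick with its lid on. A steel cutter ring (60 mm across, 22 mm high) rattles loose inside. Origin: middle of the outer underside; z towards the mouth (the lid). At the start it leans in the rack, lid side up: its x axis points down the slope, its z axis up at 45 degrees.
- tin_centre (a point): Middle of the closed tin with lid, 20 mm above the tin's underside along its z.
- tin_mouth (a point): Centre of the tin's rim plane, 36 mm above the tin's underside along its z.
- tin_lid: Loose flat blue lid with black vent slots, 100 x 110 x 4 mm, flush with the tin's outside; a lip 8 mm deep reaches into the tin with 2 mm play. Nothing but its weight holds it on. 0.10 kg. Origin: middle of the plate's underside (where it meets the rim); z out of the lid, away from the tin.
- lid_seat (a point): Middle of the underside of the lid's plate; falls on tin_mouth when the lid is shut.
- drip_cup: Small empty steel cup, loose, 56 mm across at the rim and a little narrower at the foot, 34 mm high, wall 3 mm. Origin: middle of its underside, z up. It starts on the worktop on the spout side of the rack.
- drip_cup_rim (a point): Centre of the cup's mouth, 34 mm above its underside.
- timer: White wind-up timer with red knob, 68 mm across, 51 mm high, a bystander. Origin: middle of its underside.
- deli_a: White plastic cup of red garnish with a blue band, 97 mm across, 78 mm high, a bystander. Origin: middle of its underside.
- ramekin_b: White fluted ramekin with beige filling, 82 mm across, 42 mm high, a bystander. Origin: middle of its underside.
Mind the look-alikes: they are no part of the job. What is shaped like the drip_cup but orange is not meant.

How it is judged:
On the way, in this order (a step that is already met when the one before it is completed fails the run):
1. the cup stands upright on the worktop under the end of the spout, let go (horizontal distance between drip_cup_rim and spout_tip below 0.018 m and angle between drip_cup's own z axis and vertical below 0.1 rad and height (world z) of drip_cup below 0.006 m and linear speed of drip_cup below 0.02 m/s and contact force between the fingers and drip_cup below 0.1 N), for 0.3 s.
2. the tin, out of the rack, has been turned over with its lid shut (angle between tin_lid's own z axis and vertical above 2 rad and distance between lid_seat and tin_mouth below 0.007 m and distance between tin_centre and bay_centre above 0.05 m), for 0.1 s.
At the end, for the whole second after the job is handed in: The shut tin (lid within 7 mm of its seat) leans at rest in its rack place (centre within 12 mm), lid facing down along the slope (135 degrees from upright, 126 to 144). The cup stands upright and still on the worktop, the spout's end within 18 mm of its mouth's centre (horizontal distance between drip_cup_rim and spout_tip below 0.018 m and angle between drip_cup's own z axis and vertical below 0.1 rad and height (world z) of drip_cup below 0.006 m and linear speed of each of drip_cup, tin below 0.02 m/s and distance between lid_seat and tin_mouth below 0.007 m and angle between tin_lid's own z axis and vertical between 2.2 and 2.52 rad and distance between tin_centre and bay_centre below 0.012 m); the robot touches nothing.
It fails at once if the lid comes off the tin (more than 15 mm from its seat) (distance between lid_seat and tin_mouth above 0.015 m).
It fails at once if the timer, the white garnish cup or the ramekin is pushed away (more than 30 mm) (distance of any of timer, deli_a, ramekin_b from where it was at the start of the episode above 0.03 m).
It also fails if it takes over 67 s, if anything falls off the work surface, if the arm or the gripper's body presses on something with over 40 N, if the wrist force passes 120 N, or if a joint passes its speed limit or range.

### The arm

A 6-joint arm with a two-finger parallel gripper is mounted at the origin on a cart in front of the work surface, level with it; the furniture and walls round the work are solid. World frame = base frame: x ahead of the robot, y to its left, z up, the work surface at z = 0. Lengths are in m, angles in rad, forces in N, time in s.
With the tool pointing down it reaches from about 0.35 to 0.975 m from the base axis. Payload 4.9 kg.
Tool frame: the origin (TCP) lies on the centre line of the jaws, within the pads' length; the fingertips stand 14 mm ahead of it and the grasp point (between the pads) lies 5 mm behind it (manip.nose_length is the distance from the TCP to the fingertips, in m); z points along the fingers, y is the line along which they close (so a half turn about z gives the same grasp; the last joint's range is limited). The gripper opens to 85 mm and grips with 20 to 120 N. Pads are 22 mm wide; open, the fingers measure 114 mm over their backs; the gripper's body (76 mm by 85 mm) begins 54 mm behind the grasp point. The pads swing forward as they close: fully open they stand 13 mm farther back than shut.
Start: joints at [-1.235, 0.053, 1.613, -0, 1.476, -0.119], TCP at [0.275, -0.561, 0.245] pointing down, gripper open.
Joint ranges: [-3.01, 3.01], [-1.01, 2.22], [0.06, 2.58], [-1.02, 4.17], [0.09, 2.62], [-3.14, 3.14]. Speed limits (rad/s): [2.57, 2.57, 3.14, 3.14, 3.14, 3.14].

### API

Orientations are given as a unit quaternion [w, x, y, z].
In Python, from plant import manip, imaging gives the robot as it stands.
- The arm moves only by the tool play_rows, never from a script. Its argument "commands" is a list of rows, each a list of 6 numbers: the shift along the tool's x, y, z in mm, then the turn, a rotation vector about the tool's x, y, z in degrees. A call has 1 to 5 rows; each row shifts and turns the commanded pose from where the row before left it, along the tool's axes as they then stand; what a row does not reach is not made up. A row lasts 1/12 s, in which the tool goes at most 41.7 mm and 7.16 degrees, less where a joint would pass 70% of its speed; a pose out of reach is approached as far as the arm can. A call is refused whole if a number of a shift passes 41.7 or a number of a turn 7.16, either way. A call with a gripper value outside its range is refused whole. "hand" is the finger opening in mm, from 0 to 85.4, set as the call begins (left out, the last holds). The fingers move at their own pace and stop on an object; the grip force is fixed at half the most. Time passes only in rows, so rows that do not move let the fingers close. It gives the time, the measured TCP pose, the force, the opening and the grip force at its end, in the units of the state.
- manip.state(): the state, without advancing time (a new reading comes with each control period).
- imaging.grab_frame(name): name is "scene" or "side" or "wrist"; returns a dict with "image" (384x512x3 uint8, red, green, blue), "fx", "fy", "cx", "cy" (pixels), "k1" (the pictures are not rectified: a ray, as slopes to the right and down, at radius r is drawn at 1 + k1 r^2 times it, then the intrinsics apply), "R" (3x3) and "t" (3): a world point X has camera coordinates R X + t; the wrist camera has in their place "mount" (4x4, takes a point from camera to tool coordinates, whose origin is the TCP and whose axes are the flange's). Camera axes: x right, y down, z forward; pixel columns grow to the right and rows downward; lengths in m; the calibration is good to about 2 mm. A picture is of the moment at which its call begins: read the wrist's pose just before it. There is no depth.
- manip.job_done(): hands the job in; it is judged then, once.
The state is a dict: "time": time; "joint_pos": joint angles; "joint_vel": joint speeds; "joint_efforts": joint torques, N m; "tool_pos": TCP position; "tool_rot": TCP orientation; "contact_force": force on the tool from outside, world axes, zero at the start; "ft_torque": the same for the moment, N m; "gripper_width": opening from 0.0 (shut) to 1.0 (fully open); "grasp_force": force on a finger pad.
Only numpy, scipy, OpenCV 4.12 (cv2) and the standard library are available. Lean on these libraries where they do the work, as an engineer would, in place of code of your own. Each camera call takes 0.05 s, during which the arm holds its last target. There are 200 camera calls.

## Working session

There is one attempt and no reset: what is moved stays moved. The work goes in short steps, Python scripts to look and compute and a tool call to move; the robot and the scene stay as the last step left them, time stands still between calls to the robot, and variables do not carry over. Pictures are saved under pics/ and viewed, at most 13 in all, crops included, and the job is handed in when it is done.

Besides the shell and the picture viewer there is one more tool, called after "Call:" by a JSON object that holds its "op" and its "data". play_rows: Moves the arm, as the interface text tells. Its arguments: {"type":"object","properties":{"commands":{"type":"array","items":{"type":"array","items":{"type":"number"}}},"hand":{"type":"number"}},"required":["commands"]}

```bash
ls; mkdir -p pics; python3 - <<'E'
from plant import manip, imaging
import cv2, numpy as np, json
s=manip.state(); print(s)
ims=[]
for n in ("scene","side"):
    f=imaging.grab_frame(n); print(n,{k:(np.round(v,4).tolist() if hasattr(v,'tolist') else v) for k,v in f.items() if k!="image"})
    np.save(f"pics/{n}0.npy",f["image"]); cv2.imwrite(f"pics/{n}0.png",cv2.resize(f["image"][:,:,::-1],(800,600),interpolation=cv2.INTER_CUBIC))
f=imaging.grab_frame("wrist");print({k:(np.round(v,4).tolist() if hasattr(v,'tolist') else v) for k,v in f.items() if k!="image"})
cv2.imwrite("pics/wrist0.png",f["image"][:,:,::-1])
E
```

```text
pics
{'time': 0.0, 'joint_pos': array([-1.23502420e+00,  5.33384381e-02,  1.61426722e+00, -3.18962314e-06,
        1.47600523e+00, -1.19001628e-01]), 'joint_vel': array([ 1.28264815e-05, -5.41364628e-05, -4.55180685e-04,  7.13296988e-04,
        9.80120194e-04, -1.73776969e-04]), 'joint_efforts': array([ 1.29070690e-03, -3.93679833e+01, -3.70175564e+01,  9.75970238e-05,
        7.02433259e-03,  9.78004323e-06]), 'tool_pos': array([ 0.27434153, -0.56091977,  0.24409041]), 'tool_rot': array([-1.00301942e-03,  9.74258273e-01,  2.25432471e-01, -1.10737084e-04]), 'contact_force': array([ 0.50077872, -0.30647667,  0.20329605]), 'ft_torque': array([ 0.07099359,  0.03485642, -0.02744386]), 'grasp_force': 0.0, 'gripper_width': 1.0035647749259875}
scene {'fx': 415.09072671261845, 'fy': 415.09072671261845, 'cx': 261.3031954681533, 'cy': 193.54354362478873, 'k1': -0.03506998840871113, 'R': [[0.8084, -0.5887, -0.0062], [-0.3844, -0.5199, -0.7629], [0.4459, 0.6191, -0.6465]], 't': [-0.5772, 0.1495, 0.8903]}
side {'fx': 467.9231741214887, 'fy': 467.9231741214887, 'cx': 261.20569590388664, 'cy': 191.7500563219762, 'k1': 0.06044490953960064, 'R': [[0.9421, -0.3353, 0.0061], [-0.2028, -0.5842, -0.7859], [0.267, 0.7391, -0.6184]], 't': [-0.5888, 0.0551, 1.2197]}
{'fx': 293.3004660194805, 'fy': 293.3004660194805, 'cx': 251.94956997346674, 'cy': 193.5638841222416, 'k1': -0.051482963430259925, 'mount': [[-0.0005, -0.9536, -0.301, 0.0774], [1.0, -0.0004, -0.0004, 0.0002], [0.0003, -0.301, 0.9536, -0.1296], [0.0, 0.0, 0.0, 1.0]]}
```

View pics/scene0.png

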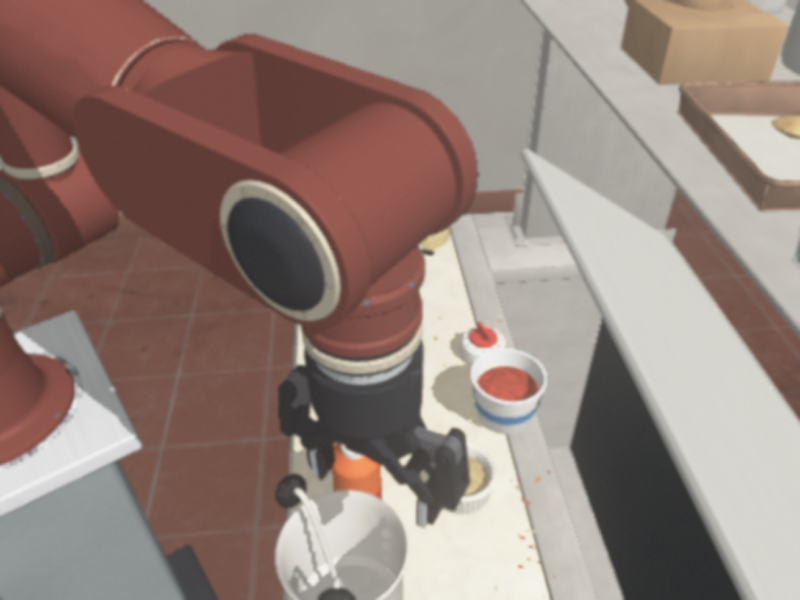

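View pics/side0.png

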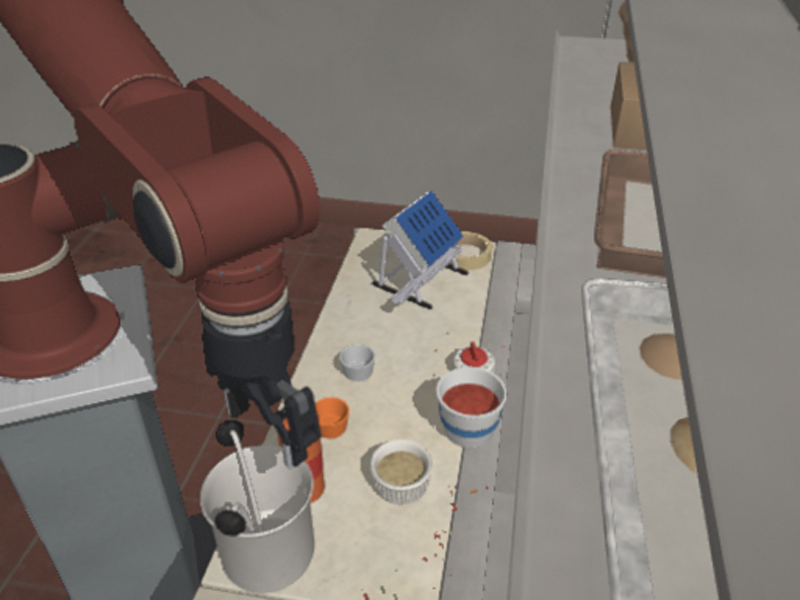

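The side view shows the rack with the blue-lidded tin at about (425,230), the steel cup at (357,362) and the orange look-alike cup at (330,418). The other candidates are the big steel pot at (258,515) and the ramekin at (402,470). The spec calls for steel, small and on the spout side, so I choose (357,362). Next I'll localise these and take a close crop.

```bash
cat > h.py <<'E'
from plant import manip, imaging
import cv2, numpy as np
from scipy.spatial.transform import Rotation as Ro
np.set_printoptions(precision=4,suppress=True)
def rot(q): return Ro.from_quat(np.r_[q[1:],q[0]])
def grab(n):
    s=manip.state(); f=imaging.grab_frame(n)
    if n=="wrist":
        T=np.eye(4);T[:3,:3]=rot(s["tool_rot"]).as_matrix();T[:3,3]=s["tool_pos"]
        W=np.linalg.inv(T@f["mount"]); f["R"]=W[:3,:3]; f["t"]=W[:3,3]
    f["R"]=np.array(f["R"]);f["t"]=np.array(f["t"]);return f
def KD(f): return np.array([[f["fx"],0,f["cx"]],[0,f["fy"],f["cy"]],[0,0,1.]]),np.array([f["k1"],0,0,0,0])
def proj(f,X):
    K,D=KD(f); return cv2.projectPoints(np.atleast_2d(X).astype(float),cv2.Rodrigues(f["R"])[0],f["t"],K,D)[0][:,0]
def ray(f,uv):
    K,D=KD(f); p=cv2.undistortPoints(np.array(uv,float).reshape(-1,1,2),K,D)[:,0]
    d=np.c_[p,np.ones(len(p))]@f["R"]; return -f["R"].T@f["t"],d
def onz(f,uv,z):
    c,d=ray(f,uv); z=np.broadcast_to(z,len(d)); return c+d*((z-c[2])/d[:,2])[:,None]
E
python3 - <<'E'
from h import *
f=grab("side"); im=f["image"]; hsv=cv2.cvtColor(im,cv2.COLOR_RGB2HSV)
c,_=ray(f,[[0,0]]);print("cam",c)
m=((hsv[...,0]>100)&(hsv[...,0]<125)&(hsv[...,1]>120)).astype(np.uint8)*255
m=cv2.morphologyEx(m,cv2.MORPH_CLOSE,np.ones((9,9)))
cs=sorted(cv2.findContours(m,0,1)[0],key=cv2.contourArea)
for k in cs[-2:]: print(cv2.boundingRect(k),cv2.contourArea(k))
k=[k for k in cs if cv2.boundingRect(k)[1]<180][-1]
a=cv2.approxPolyDP(cv2.convexHull(k),4,True)[:,0];print(a)
for nm,uv,z in [("steel rim",(228,228),.034),("orange rim",(211,264),.034),("timer",(303,228),.05),("deli",(302,255),.078),("ram",(257,299),.042),("pot",(165,315),.12)]:
    print(nm,onz(f,[uv],z)[0])
cr=im[100:260,190:350][:,:,::-1]; cv2.imwrite("pics/crop1.png",cv2.resize(cr,(600,600),interpolation=cv2.INTER_CUBIC))
E
```

```text
cam [ 0.2402 -1.0668  0.8011]
(284, 270, 33, 10) 42.0
(254, 123, 41, 46) 947.0
[[276 123]
 [294 151]
 [274 168]
 [254 139]]
steel rim [ 0.4485 -0.2567  0.034 ]
orange rim [ 0.3801 -0.3567  0.034 ]
timer [ 0.6115 -0.3318  0.05  ]
deli [ 0.5616 -0.4363  0.078 ]
ram [ 0.4421 -0.4877  0.042 ]
pot [ 0.258  -0.5263  0.12  ]
```

View pics/crop1.png

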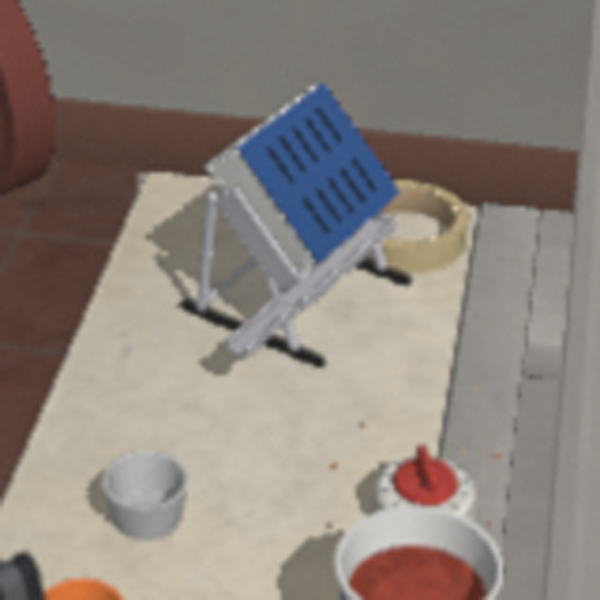

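```bash
cat >> h.py <<'E'
def rackfit(P,Q):
    # planar rigid fit: P (n,2) rack frame -> Q (n,2) world; returns yaw, t, residuals(mm)
    p=P-P.mean(0);q=Q-Q.mean(0)
    yaw=np.arctan2((p[:,0]*q[:,1]-p[:,1]*q[:,0]).sum(),(p*q).sum())
    R=np.array([[np.cos(yaw),-np.sin(yaw)],[np.sin(yaw),np.cos(yaw)]]); t=Q.mean(0)-R@P.mean(0)
    return yaw,t,(Q-(P@R.T+t))*1e3
E
python3 - <<'E'
from h import *
f=grab("side"); im=f["image"]; hsv=cv2.cvtColor(im,cv2.COLOR_RGB2HSV)
uv=[(275.3,122.7),(253.5,140),(275.3,169.9),(296.1,150.7)]
uv=[(276,122.5),(253.5,139.5),(274.6,169),(295.6,151)]
z=[.159,.159,.0883,.0883]
P=np.array([[-.0122,.055],[-.0122,-.055],[.0585,-.055],[.0585,.055]])
Q=onz(f,uv,z)[:,:2]; yaw,t,r=rackfit(P,Q); print(np.degrees(yaw),t); print(r)
R=np.array([[np.cos(yaw),-np.sin(yaw)],[np.sin(yaw),np.cos(yaw)]])
for n,p in [("spout",(.04,-.13)),("bay",(.009,0)),("toe",(.03,0))]: print(n,R@p+t)
# predicted spout underside/top tip pixel in crop coords
T=R@[.04,-.13]+t; u=proj(f,[[*T,.045],[*T,.054],[*t,0]]); print(u,(u-[190,100])*3.75)
# steel cup: rim ellipse
m=(hsv[...,1]<28).astype(np.uint8)*255; 
c=im[215:250,212:245].astype(int); print((c.max(2)-c.min(2))[::3,::2])
E
```

```text
-52.96249398980256 [ 0.6218 -0.0617]
[[-0.1934 -5.6294]
 [ 1.3455 -1.9442]
 [ 0.5335  6.2948]
 [-1.6856  1.2789]]
spout [ 0.5421 -0.1719]
bay [ 0.6272 -0.0689]
toe [ 0.6399 -0.0856]
[[253.3972 195.7095]
 [253.3824 192.9791]
 [267.3671 179.5441]] [[237.7394 358.9106]
 [237.684  348.6715]
 [290.1264 298.2902]]
[[26 26 26 25 24 25 24 22 23 25 24 24 23 21 22 22 22]
 [26 24 26 26 27 25 25 26 25 25 25 24 23 24 24 23 22]
 [26 26 26 27 27 17  6  3  1  2  2  8 21 24 23 22 22]
 [27 26 27 16  1  1  1  0  0  1  0  1  0  7 24 24 22]
 [26 25 16  1  0  1  0  2  0  0  1  1  0  1 16 22 23]
 [26 16 17  1  1  2  1  1  1  1  1  0  2  1 24 25 25]
 [28 19 19 10  0  0  0  1  1  1  1  2  1  4 27 27 26]
 [29 27 18 15  0  1  1  0  1  0  0  0  0 13 30 29 29]
 [29 30 29 26  8  1  1  0  1  0  0  1  1 27 31 30 29]
 [28 27 28 27 29 21  3  2  0  0  1  9 26 31 31 30 31]
 [29 28 28 28 28 28 28 29 30 30 29 28 29 30 28 28 28]
 [30 29 28 29 29 28 29 29 28 29 29 29 29 27 28 26 28]]
```

The crop confirms the choice: a plain steel cup at crop (145,490), with the orange one only at its lower left edge. The rack's spout tip is at crop (237,348), which agrees with the prediction from the fit. I'll move above the cup for a close look.

Call:
{"op": "play_rows", "data": {"commands": [[0,0,-20,0,0,-5.5],[0,0,-20,0,0,-5.5],[34,-17,0,0,0,0],[34,-17,0,0,0,0],[34,-17,0,0,0,0]], "hand": 80}}

```text
time: 0.67
tool_pos: [0.3254, -0.4585, 0.2856]
tool_rot: [0.0, 0.948, 0.317, 0.0]
contact_force: [0.1, -0.2, -1.3]
gripper_width: 0.936
grasp_force: 0.0
```

Call:
{"op": "play_rows", "data": {"commands": [[35,-17,0,0,0,0],[35,-17,0,0,0,0],[35,-17,0,0,0,0],[35,-17,0,0,0,0],[35,-17,0,0,0,0]]}}

```text
time: 1.08
tool_pos: [0.414, -0.2842, 0.2853]
tool_rot: [0.0, 0.948, 0.318, 0.0]
contact_force: [0.2, -0.6, 0.2]
gripper_width: 0.94
grasp_force: 0.0
```

Call:
{"op": "play_rows", "data": {"commands": [[35,-17,0,0,0,0],[0,0,0,0,0,0],[0,0,0,0,0,0],[0,0,0,0,0,0]]}}

```text
time: 1.42
tool_pos: [0.4312, -0.2515, 0.2853]
tool_rot: [0.0, 0.948, 0.318, -0.0]
contact_force: [-0.4, -0.4, 0.1]
gripper_width: 0.934
grasp_force: 0.0
```

```bash
cat >> h.py <<'E'
import json
def log():
    s=manip.state(); open("log.jsonl","a").write(json.dumps([list(map(float,s[k])) for k in("joint_pos","tool_pos","tool_rot")])+"\n"); return s
E
python3 - <<'E'
from h import *
s=log(); print(s["time"],s["tool_pos"],s["tool_rot"],s["joint_pos"],s["contact_force"])
f=grab("wrist"); cv2.imwrite("pics/w1.png",cv2.resize(f["image"][:,:,::-1],(800,600),interpolation=cv2.INTER_CUBIC))
E
```

```text
1.4167 [ 0.4312 -0.2515  0.2853] [ 0.0002  0.9481  0.318  -0.0002] [-0.6768 -0.2754  1.8492 -0.0005  1.5677  0.2467] [-0.3565 -0.4321  0.0707]
```

View pics/w1.png

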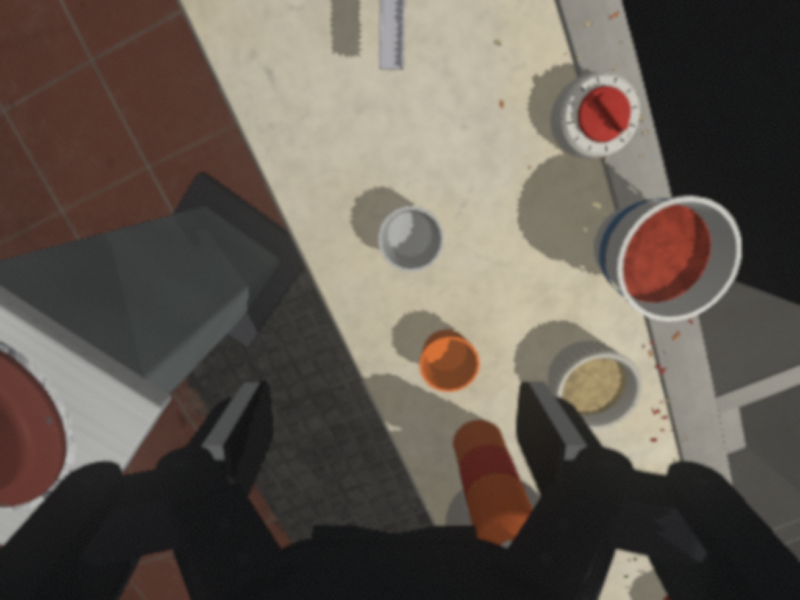

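The wrist view shows the steel cup rim centred at (410,238), the spout's end at (391,68) (edges at columns 379 and 403), the orange cup at (449,362), the timer at (600,113) and the ramekin at (597,385).

```bash
python3 - <<'E'
from h import *
f=grab("wrist"); im=f["image"]; hsv=cv2.cvtColor(im,cv2.COLOR_RGB2HSV)
m=((hsv[...,1]<35)).astype(np.uint8)*255
def comp(m,box):
    b=np.zeros_like(m); x,y,w,h=box; b[y:y+h,x:x+w]=m[y:y+h,x:x+w]
    return max(cv2.findContours(b,0,1)[0],key=cv2.contourArea)
k=comp(m,(236,125,55,55)); (cx,cy),r=cv2.minEnclosingCircle(k); print("cup",cx,cy,r,cv2.fitEllipse(k)); 
print("cup world",onz(f,[(cx,cy),(262.4,152.3)],.034))
k=comp(m,(238,0,25,60)); print("spout",cv2.boundingRect(k)); a=cv2.approxPolyDP(cv2.convexHull(k),1.5,True)[:,0]; print(a.tolist()); print(onz(f,a,.054))
E
```

```text
cup 262.4024353027344 151.72561645507812 22.042865753173828 ((262.2408752441406, 151.8513946533203), (42.545921325683594, 43.25121307373047), 139.59446716308594)
cup world [[ 0.4507 -0.2544  0.034 ]
 [ 0.4501 -0.2549  0.034 ]]
spout (240, 0, 23, 49)
[[260, 0], [262, 16], [260, 40], [255, 45], [243, 48], [240, 36], [241, 0]]
[[ 0.5836 -0.1482  0.054 ]
 [ 0.5723 -0.1596  0.054 ]
 [ 0.5515 -0.1728  0.054 ]
 [ 0.5439 -0.1714  0.054 ]
 [ 0.5333 -0.1625  0.054 ]
 [ 0.5413 -0.1524  0.054 ]
 [ 0.5712 -0.1317  0.054 ]]
```

Call:
{"op": "play_rows", "data": {"commands": [[13.5,14,20,0,0,0],[0,0,40,0,0,0],[0,0,40,0,0,0],[0,0,40,0,0,0],[0,0,40,0,0,0]]}}

```text
time: 1.93
tool_pos: [0.4499, -0.2558, 0.1037]
tool_rot: [0.0, 0.949, 0.317, 0.0]
contact_force: [0.1, -0.4, -0.3]
gripper_width: 0.94
grasp_force: 0.0
```

Call:
{"op": "play_rows", "data": {"commands": [[0,0,40,0,0,0],[0,0,30,0,0,0],[0,0,15,0,0,0],[0,0,0,0,0,0]]}}

```text
time: 2.27
tool_pos: [0.4467, -0.2533, 0.0153]
tool_rot: [-0.004, 0.949, 0.317, -0.003]
contact_force: [0.2, 0.3, 0.5]
gripper_width: 0.935
grasp_force: 0.0
```

Call:
{"op": "play_rows", "data": {"commands": [[0,0,0,0,0,0],[0,0,0,0,0,0],[0,0,0,0,0,0],[0,0,0,0,0,0],[0,0,0,0,0,0]], "hand": 40}}

```text
time: 2.68
tool_pos: [0.4522, -0.256, 0.0229]
tool_rot: [0.002, 0.948, 0.318, 0.001]
contact_force: [-0.4, -3.2, 6.2]
gripper_width: 0.614
grasp_force: 63.1
```

Call:
{"op": "play_rows", "data": {"commands": [[0,0,-10,0,0,0],[16,-4,-5,0,0,0],[16,-4,0,0,0,0],[16,-4,0,0,0,0],[16,-4,0,0,0,0]]}}

```text
time: 3.1
tool_pos: [0.4923, -0.2023, 0.036]
tool_rot: [0.0, 0.948, 0.318, 0.0]
contact_force: [-0.3, 0.4, -1.6]
gripper_width: 0.611
grasp_force: 63.0
```

Call:
{"op": "play_rows", "data": {"commands": [[0,0,0,0,0,0],[0,0,0,0,0,0],[0,0,0,0,0,0]]}}

```text
time: 3.35
tool_pos: [0.4916, -0.2032, 0.0355]
tool_rot: [-0.0, 0.948, 0.318, -0.0]
contact_force: [-0.7, -0.7, -1.0]
gripper_width: 0.609
grasp_force: 63.0
```

```bash
python3 - <<'E'
from h import *
s=log(); print(s["time"],s["tool_pos"],s["tool_rot"],s["joint_pos"],s["contact_force"],s["grasp_force"])
f=grab("wrist"); cv2.imwrite("pics/w2.png",cv2.resize(f["image"][:,:,::-1],(800,600),interpolation=cv2.INTER_CUBIC))
T=[.5421,-.170]
print(proj(f,[[*T,.054]])*1.5625)
E
```

```text
3.35 [ 0.4916 -0.2032  0.0355] [-0.      0.9481  0.3179 -0.0002] [-0.5317  0.0637  1.9792 -0.0003  1.099   0.3922] [-0.711  -0.7115 -0.9993] 62.97300886362791
[[408.8792 231.6461]]
```

View pics/w2.png

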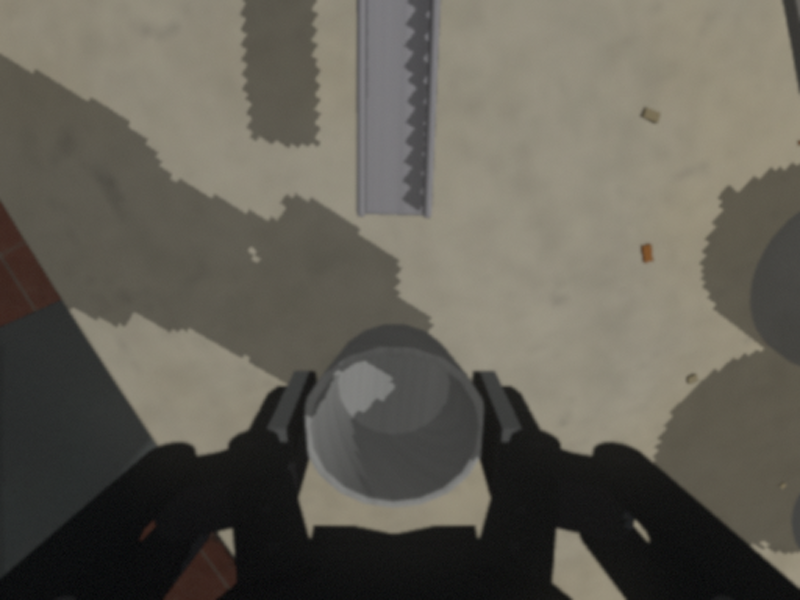

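The view shows the cup held with its rim centre at about (394,424). The spout's end edge runs from (358,214) to (430,214), with its sides going up to (358,0) and (437,0).

```bash
python3 - <<'E'
from h import *
f=grab("wrist")
a=np.array([(358,214),(430,214),(358,2),(437,2)])/1.5625
Q=onz(f,a,.054);print(Q)
for i,j in((0,2),(1,3),(1,0)): d=Q[j]-Q[i]; print(np.degrees(np.arctan2(d[1],d[0])),np.linalg.norm(d))
print("tip",(Q[0]+Q[1])/2,"rim",onz(f,np.array([(394.5,424)])/1.5625,.0466))
R=rot(manip.state()["tool_rot"]).as_matrix(); print(R)
E
```

```text
[[ 0.538  -0.1579  0.054 ]
 [ 0.5484 -0.1717  0.054 ]
 [ 0.5748 -0.1313  0.054 ]
 [ 0.585  -0.1448  0.054 ]]
35.87342797880888 0.04537781689253589
36.276263139262895 0.04537722350457451
127.01862363181097 0.01727440107010626
tip [ 0.5432 -0.1648  0.054 ] rim [[ 0.4935 -0.2025  0.0466]]
[[ 0.7984  0.6021 -0.0003]
 [ 0.6021 -0.7984 -0.    ]
 [-0.0003 -0.0002 -1.    ]]
```

Call:
{"op": "play_rows", "data": {"commands": [[0,0,5,0,0,0],[0,0,4,0,0,0],[8,0,0,0,0,0],[11,0,0,0,0,0],[11,0,0,0,0,0]]}}

```text
time: 3.87
tool_pos: [0.5166, -0.1845, 0.0262]
tool_rot: [-0.0, 0.948, 0.317, 0.0]
contact_force: [-0.1, -0.8, -0.4]
gripper_width: 0.614
grasp_force: 63.0
```

Call:
{"op": "play_rows", "data": {"commands": [[11,0,0,0,0,0],[10,0,0,0,0,0],[6,0,0,0,0,0],[0,0,0,0,0,0],[0,0,0,0,0,0]]}}

```text
time: 4.28
tool_pos: [0.5378, -0.1683, 0.0263]
tool_rot: [0.0, 0.948, 0.318, -0.0]
contact_force: [1.0, -0.2, -0.3]
gripper_width: 0.612
grasp_force: 63.0
```

Call:
{"op": "play_rows", "data": {"commands": [[0,0,1,0,0,0],[0,0,1,0,0,0],[0,0,1,0,0,0],[0,0,0,0,0,0],[0,0,0,0,0,0]]}}

```text
time: 4.7
tool_pos: [0.5372, -0.1688, 0.0232]
tool_rot: [-0.0, 0.948, 0.318, -0.0]
contact_force: [-0.7, 1.0, 0.3]
gripper_width: 0.613
grasp_force: 63.0
```

Call:
{"op": "play_rows", "data": {"commands": [[0,0,0.7,0,0,0],[0,0,0.5,0,0,0],[0,0,0,0,0,0]]}}

```text
time: 4.95
tool_pos: [0.5376, -0.1689, 0.023]
tool_rot: [0.0, 0.948, 0.318, -0.0]
contact_force: [-2.5, 0.3, 5.1]
gripper_width: 0.608
grasp_force: 63.4
```

Call:
{"op": "play_rows", "data": {"commands": [[0,0,0,0,0,0],[0,0,0,0,0,0],[0,0,0,0,0,0],[0,0,0,0,0,0]], "hand": 74}}

```text
time: 5.28
tool_pos: [0.5374, -0.1687, 0.022]
tool_rot: [-0.0, 0.948, 0.318, -0.0]
contact_force: [0.3, -0.4, -0.1]
gripper_width: 0.864
grasp_force: 0.0
```

```bash
python3 - <<'E'
from h import *
s=log(); print(s["time"],s["tool_pos"],s["contact_force"],s["grasp_force"],s["gripper_width"])
f=grab("wrist"); cv2.imwrite("pics/w3.png",f["image"][:,:,::-1])
g=grab("side"); cv2.imwrite("pics/both.png",np.hstack([f["image"][:,:,::-1][:, 60:460],cv2.resize(g["image"][90:250,190:350][:,:,::-1],(384,384),interpolation=cv2.INTER_CUBIC)]))
E
```

```text
5.2833 [ 0.5374 -0.1687  0.022 ] [ 0.3153 -0.4442 -0.1183] 0.0 0.8638615963199386
```

View pics/both.png

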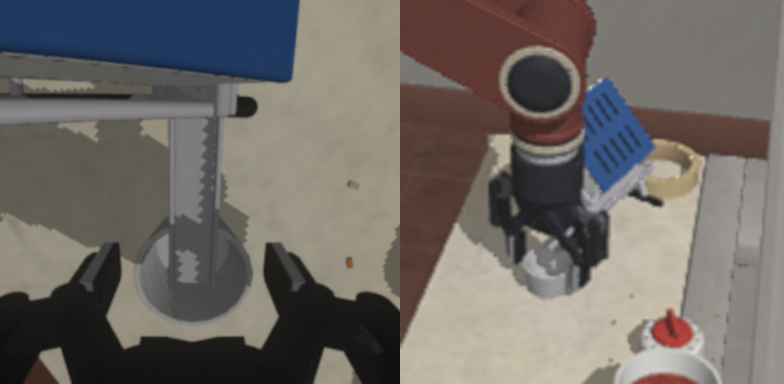

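The cup stands upright with its mouth centred under the spout's end: the rim centre is at (193,270) in the left half and the spout's end at (192,288). The fingers are clear on both sides, so I'll lift straight up.

Call:
{"op": "play_rows", "data": {"commands": [[0,0,-10,0,0,0],[0,0,-25,0,0,0],[0,0,-40,0,0,0],[0,0,-40,0,0,0],[0,0,-40,0,0,0]]}}

```text
time: 5.8
tool_pos: [0.537, -0.1684, 0.1792]
tool_rot: [-0.0, 0.948, 0.318, -0.0]
contact_force: [1.4, -0.1, -0.1]
gripper_width: 0.868
grasp_force: 0.0
```

Call:
{"op": "play_rows", "data": {"commands": [[0,0,-40,0,0,0],[0,0,-40,0,0,0],[0,0,-40,-7,0,0],[0,0,-20,-7,0,0],[0,0,0,-7,0,0]]}}

```text
time: 6.22
tool_pos: [0.5386, -0.1681, 0.3279]
tool_rot: [0.18, 0.931, 0.311, 0.065]
contact_force: [0.0, -0.6, 0.3]
gripper_width: 0.864
grasp_force: 0.0
```

Call:
{"op": "play_rows", "data": {"commands": [[0,0,0,0,0,0],[0,0,0,0,0,0],[0,0,0,0,0,0]]}}

```text
time: 6.47
tool_pos: [0.5357, -0.1667, 0.3164]
tool_rot: [0.172, 0.933, 0.313, 0.057]
contact_force: [-0.8, 0.2, -0.9]
gripper_width: 0.868
grasp_force: 0.0
```

```bash
cat > fk.py <<'E'
from h import *
from scipy.optimize import least_squares
R=Ro.from_euler
def fk(q,p):
    h,a1,a2,a3,e,L,d=p
    A=R('z',q[0]);B=A*R('y',q[1]);C=A*R('y',q[1]+q[2]);
    w=np.array([0,0,h])+A.apply([a1,-0*d,0])+A.apply([0,d,0])+B.apply([0,0,a2])+C.apply([e,0,a3])
    T=C*R('z',q[3])*R('y',q[4])*R('z',q[5])*R('z',np.pi/2)
    return w+T.apply([0,0,L]),T
E
python3 - <<'E'
from fk import *
s=log(); print(s["time"],s["tool_pos"],s["tool_rot"],s["joint_pos"],s["contact_force"])
D=[json.loads(l) for l in open("log.jsonl")]
D.append([[-1.235024,.053338,1.614267,0,1.476005,-.119002],[.27434153,-.56091977,.24409041],[-.001003,.974258,.225432,-.00011]])
for q,p,r in D: print((rot(np.array(r)).inv()*fk(q,[.3,0,.5,.5,0,.2,0])[1]).magnitude(), q[3:])
fun=lambda x:np.concatenate([fk(q,x)[0]-np.array(p) for q,p,_ in D]+[.001*(x-[.3,0,.5,.55,0,.25,.07])])
o=least_squares(fun,[.3,0,.5,.55,0,.25,.07]); print(o.x, np.abs(o.fun).max())
E
```

```text
6.4667 [ 0.5357 -0.1667  0.3164] [0.1716 0.9325 0.3126 0.0571] [-0.341  -0.3107  1.855  -0.2056  1.2956  0.6088] [-0.7789  0.1612 -0.9195]
2.2422790009723665e-16 [-0.0005057878530327067, 1.5676907035783236, 0.24668534555459204]
4.728347732483361e-16 [-0.00031176113603836083, 1.0989564123498088, 0.3922350971593191]
3.40106740654702e-16 [1.9112475330589457e-05, 1.0800605953717375, 0.48775980621913567]
2.716822870903453e-16 [-0.20556537781942313, 1.2956149742369432, 0.608844011609875]
2.129388013374428e-06 [0, 1.476005, -0.119002]
[0.238  0.     0.4264 0.6099 0.0957 0.2655 0.0742] 9.56992076487774e-05
```

```bash
cat >> fk.py <<'E'
P0=[0.238,0,0.4264,0.6099,0.0957,0.2655,0.0742]
lo=np.array([-3.01,-1.01,.06,-1.02,.09,-3.14]);hi=np.array([3.01,2.22,2.58,4.17,2.62,3.14])
def ik(pos,T,n=30):
    best=[];rng=np.random.default_rng(0)
    for i in range(n):
        q0=rng.uniform(lo,hi)
        o=least_squares(lambda q:np.r_[(fk(q,P0)[0]-pos)*5,(T.inv()*fk(q,P0)[1]).as_rotvec()],q0,bounds=(lo,hi))
        if o.cost<1e-8 and not any(np.abs(o.x-b).max()<.02 for b in best): best.append(o.x)
    return best
yaw=np.radians(-53.9); xr=np.array([np.cos(yaw),np.sin(yaw),0]);yr=np.array([-xr[1],xr[0],0]);Z=np.array([0,0,1.])
S=(xr-Z)/2**.5;N=(xr+Z)/2**.5
E
python3 - <<'E'
from fk import *
t=np.array([.5432,-.1648,0])-.04*xr+.13*yr; C=t+.009*xr+.1095*Z; print("t",t,"C",C)
TA=Ro.from_matrix(np.c_[yr,N,S]);TB=Ro.from_matrix(np.c_[-yr,-N,S])
for nm,b,n in [("grasp",12,0),("pre",132,0),("out",80,80),("out2",20,100)]:
    p=C-b*1e-3*S+n*1e-3*N
    for k,T in("A",TA),("B",TB):
        for q in ik(p,T): print(nm,k,p,q)
E
```

```text
t [ 0.6247 -0.0559  0.    ] C [ 0.63   -0.0632  0.1095]
grasp A [ 0.625  -0.0563  0.118 ] [ 0.041   0.0356  1.999  -0.9104  0.8398  1.5237]
grasp B [ 0.625  -0.0563  0.118 ] [ 0.041   0.0356  1.999  -0.9104  0.8398 -1.6179]
pre A [0.575  0.0123 0.2028] [ 0.1881 -0.1631  2.0276 -0.826   1.0539  1.4732]
pre B [0.575  0.0123 0.2028] [ 0.1881 -0.1631  2.0276 -0.826   1.0539 -1.6684]
out A [ 0.63   -0.0632  0.2226] [ 0.0275 -0.0987  1.9342 -0.7897  0.9621  1.3223]
out B [ 0.63   -0.0632  0.2226] [ 0.0275 -0.0987  1.9342 -0.7897  0.9621 -1.8193]
out2 A [ 0.6633 -0.1089  0.1944] [-0.0569  0.0008  1.8893 -0.8004  0.8662  1.3   ]
out2 B [ 0.6633 -0.1089  0.1944] [-0.0569  0.0008  1.8893 -0.8004  0.8662 -1.8416]
```

```bash
cat > lid.py <<'E'
from fk import *
f=grab("wrist"); im=f["image"]; hsv=cv2.cvtColor(im,cv2.COLOR_RGB2HSV)
m=((hsv[...,0]>100)&(hsv[...,0]<125)&(hsv[...,1]>100)).astype(np.uint8)*255
m=cv2.morphologyEx(m,cv2.MORPH_CLOSE,np.ones((15,15)))
k=cv2.convexHull(max(cv2.findContours(m,0,1)[0],key=cv2.contourArea))
e=2
while True:
    a=cv2.approxPolyDP(k,e,True)[:,0]
    if len(a)<=4: break
    e+=1
print(e,a.tolist())
Pr=np.array([[-.0122,.055,.159],[-.0122,-.055,.159],[.0585,-.055,.0883],[.0585,.055,.0883]])
t=np.array([.6247,-.0559,0]); M=np.c_[xr,yr,Z]
pp=proj(f,Pr@M.T+t); print("pred",pp)
uv=np.array([a[np.argmin(np.hypot(*(a-q).T))] for q in pp],float)
g=cv2.cvtColor(im,cv2.COLOR_RGB2GRAY); print("obs",uv)
Q=onz(f,uv,Pr[:,2]); y,tt,r=rackfit(Pr[:,:2],Q[:,:2]); print(np.degrees(y),tt,r)
E
python3 - <<'E'
exec(open("lid.py").read())
cv2.imwrite("pics/w4.png",im[:,:,::-1])
E
```

```text
3 [[196, 0], [197, 96], [135, 95], [126, 0]]
pred [[121.9425 -52.7402]
 [132.7553  95.1657]
 [199.1578  97.3474]
 [196.3145 -10.4754]]
obs [[126.   0.]
 [135.  95.]
 [197.  96.]
 [196.   0.]]
-49.986925841017346 [ 0.6141 -0.0635] [[-16.1831 -17.1756]
 [ 10.1174   9.6524]
 [  4.8496  10.87  ]
 [  1.2161  -3.3468]]
```

View pics/w4.png

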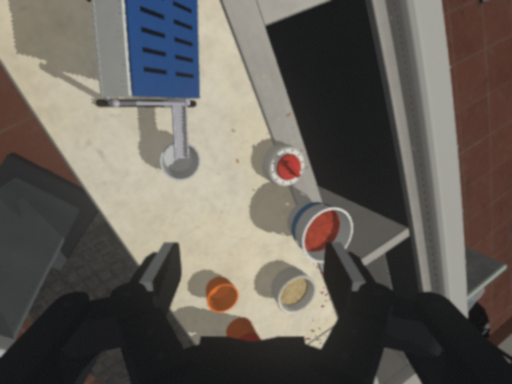

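Call:
{"op": "play_rows", "data": {"commands": [[20,0,0,0,0,0],[40,0,0,0,0,0],[40,0,0,0,0,0],[25,0,0,0,0,0],[0,0,0,0,0,0]], "hand": 75}}

```text
time: 6.93
tool_pos: [0.6388, -0.0896, 0.3148]
tool_rot: [0.171, 0.932, 0.314, 0.057]
contact_force: [-0.1, -0.0, -0.6]
gripper_width: 0.878
grasp_force: 0.0
```

Call:
{"op": "play_rows", "data": {"commands": [[0,0,0,0,0,0],[0,0,0,0,0,0],[0,0,0,0,0,0]]}}

```text
time: 7.18
tool_pos: [0.6353, -0.0925, 0.3165]
tool_rot: [0.173, 0.933, 0.312, 0.057]
contact_force: [1.1, -0.1, -1.0]
gripper_width: 0.877
grasp_force: 0.0
```

```bash
python3 lid.py; python3 -c "
from h import *
s=log();print(s['time'],s['tool_pos'],s['joint_pos'])"
```

```text
2 [[199, 113], [202, 198], [147, 227], [136, 115]]
pred [[135.3011 112.4404]
 [146.619  229.535 ]
 [203.2423 200.2379]
 [200.1367 110.1278]]
obs [[136. 115.]
 [147. 227.]
 [202. 198.]
 [199. 113.]]
-53.93404027806032 [ 0.6245 -0.0555] [[-1.3367 -2.0097]
 [ 2.6645  0.5735]
 [ 1.9134  2.5795]
 [-3.2412 -1.1432]]
7.2333 [ 0.6352 -0.0925  0.3168] [-0.1572 -0.0842  1.6591 -0.2609  1.3069  0.8038]
```

Call:
{"op": "play_rows", "data": {"commands": [[4,0,0,-6,0,0],[4,0,0,-6,0,0],[4,0,0,-6,0,0],[1,0,0,-6,0,0],[0,0,0,0,0,0]], "hand": 75}}

```text
time: 7.65
tool_pos: [0.6437, -0.0825, 0.3131]
tool_rot: [0.362, 0.876, 0.295, 0.12]
contact_force: [-0.3, -0.4, -1.1]
gripper_width: 0.876
grasp_force: 0.0
```

Call:
{"op": "play_rows", "data": {"commands": [[0,0,0,0,0,0],[0,0,0,0,0,0]]}}

```text
time: 7.82
tool_pos: [0.6461, -0.0843, 0.318]
tool_rot: [0.362, 0.876, 0.293, 0.122]
contact_force: [0.1, -0.5, 0.5]
gripper_width: 0.876
grasp_force: 0.0
```

```bash
cat > d.py <<'E'
from fk import *
import sys
b,n,side=float(sys.argv[1]),float(sys.argv[2]),sys.argv[3]
yw=float(sys.argv[4]) if len(sys.argv)>4 else 0
C=np.array([.6246,-.0557,0])+.009*xr+.1095*Z
T=Ro.from_matrix(np.c_[yr,N,S] if side=="A" else np.c_[-yr,-N,S])
s=manip.state(); c=rot(s["tool_rot"]); p=C-b*1e-3*S+n*1e-3*N+yw*1e-3*yr
print("t",s["time"],"remaining mm in tool axes",c.inv().apply(p-s["tool_pos"])*1e3,"deg",np.degrees((c.inv()*T).as_rotvec()),"F",s["contact_force"],"q",s["joint_pos"])
e=s["tool_pos"]-C; print("now b,n,y",-e@S*1e3,e@N*1e3,e@yr*1e3)
E
python3 d.py 132 0 A
```

```text
t 7.8167 remaining mm in tool axes [   1.2284 -166.3494   -3.3317] deg [-0.0596 -0.6734  0.5984] F [ 0.1109 -0.4707  0.4561] q [-0.0165 -0.1555  1.8217 -0.6982  1.0468  1.135 ]
now b,n,y 128.49113302904937 166.34937867535206 0.5492922098729585
```

Call:
{"op": "play_rows", "data": {"commands": [[0,-30,0,0,-0.7,0.6],[0,-40,0,0,0,0],[0,-40,0,0,0,0],[0,-40,0,0,0,0],[0,-17,0,0,0,0]]}}

```text
time: 8.23
tool_pos: [0.5737, 0.0122, 0.1952]
tool_rot: [0.363, 0.879, 0.287, 0.116]
contact_force: [-0.3, -0.5, -0.8]
gripper_width: 0.882
grasp_force: 0.0
```

Call:
{"op": "play_rows", "data": {"commands": [[0,0,0,0,0,0],[0,0,0,0,0,0],[0,0,0,0,0,0]]}}

```text
time: 8.48
tool_pos: [0.578, 0.0107, 0.2017]
tool_rot: [0.364, 0.878, 0.286, 0.12]
contact_force: [-0.4, -0.5, 0.2]
gripper_width: 0.88
grasp_force: 0.0
```

```bash
python3 d.py 12 0 A; python3 - <<'E'
from h import *
f=grab("wrist"); g=grab("side"); cv2.imwrite("pics/b5.png",np.hstack([f["image"][:,:,::-1][:, 60:460],cv2.resize(g["image"][70:230,200:360][:,:,::-1],(384,384),interpolation=cv2.INTER_CUBIC)]))
E
```

```text
t 8.4833 remaining mm in tool axes [ -1.5492  -1.6652 116.9213] deg [ 0.0967 -0.0558 -0.1023] F [-0.4168 -0.5493  0.2248] q [ 0.1842 -0.1562  2.0242 -0.829   1.0477  1.4758]
now b,n,y 128.92539496335849 1.4705605748293638 1.4325227305775057
```

View pics/b5.png

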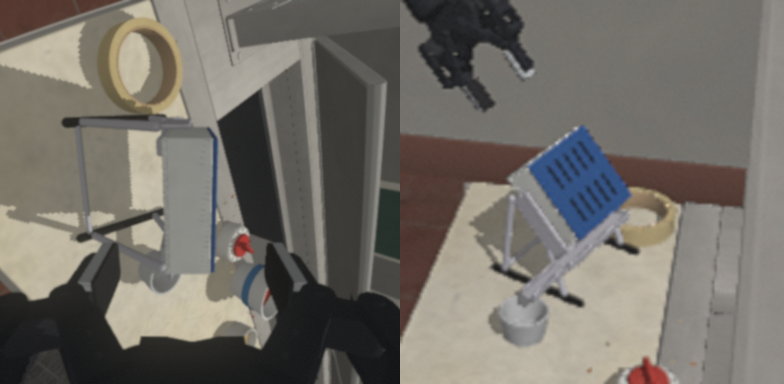

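The view shows the tin's upper end (columns 163–217) centred between the open pads (100 and 283), with nothing between the fingers and the tin. I'll advance along the slope.

Call:
{"op": "play_rows", "data": {"commands": [[-1.5,-1.5,25,0,0,0],[0,0,30,0,0,0],[0,0,20,0,0,0],[0,0,15,0,0,0],[0,0,10,0,0,0]], "hand": 66}}

```text
time: 9.0
tool_pos: [0.6169, -0.0476, 0.1272]
tool_rot: [0.364, 0.879, 0.286, 0.118]
contact_force: [0.6, 0.4, -0.6]
gripper_width: 0.777
grasp_force: 0.0
```

Call:
{"op": "play_rows", "data": {"commands": [[0,0,10,0,0,0],[0,0,7,0,0,0],[0,0,0,0,0,0],[0,0,0,0,0,0],[0,0,0,0,0,0]]}}

```text
time: 9.42
tool_pos: [0.6233, -0.0551, 0.1159]
tool_rot: [0.364, 0.878, 0.287, 0.119]
contact_force: [-0.2, 0.2, -0.2]
gripper_width: 0.773
grasp_force: 0.0
```

```bash
python3 d.py 12 0 A
```

```text
t 9.4167 remaining mm in tool axes [ 0.6608  2.7231 -0.2466] deg [ 0.0377 -0.0311  0.0538] F [-0.1612  0.1644 -0.2069] q [ 0.0436  0.0356  2.0034 -0.9145  0.8383  1.5299]
now b,n,y 11.751215723908198 -2.722305515726154 -0.6632689488759086
```

Correct the normal offset by +2.7, then close.

Call:
{"op": "play_rows", "data": {"commands": [[0,2.7,0,0,0,0],[0,0,0,0,0,0],[0,0,0,0,0,0]]}}

```text
time: 9.67
tool_pos: [0.6245, -0.0566, 0.1178]
tool_rot: [0.364, 0.878, 0.287, 0.119]
contact_force: [-0.6, -0.2, -0.2]
gripper_width: 0.768
grasp_force: 0.0
```

Call:
{"op": "play_rows", "data": {"commands": [[0,0,0,0,0,0],[0,0,0,0,0,0],[0,0,0,0,0,0],[0,0,0,0,0,0],[0,0,0,0,0,0]], "hand": 30}}

```text
time: 10.08
tool_pos: [0.6245, -0.0568, 0.1177]
tool_rot: [0.364, 0.878, 0.287, 0.119]
contact_force: [-1.4, 1.5, 3.9]
gripper_width: 0.459
grasp_force: 59.8
```

Call:
{"op": "play_rows", "data": {"commands": [[0,0,0,0,0,0],[0,0,0,0,0,0]]}}

```text
time: 10.25
tool_pos: [0.6245, -0.0568, 0.1177]
tool_rot: [0.364, 0.878, 0.287, 0.119]
contact_force: [-2.3, 3.0, 4.7]
gripper_width: 0.461
grasp_force: 59.8
```

```bash
python3 d.py 12 0 A
```

```text
t 10.25 remaining mm in tool axes [ 0.7325  0.0139 -0.4391] deg [ 0.0457 -0.0155  0.0643] F [-2.2554  3.0188  4.7451] q [ 0.0403  0.0347  2.0008 -0.9121  0.8383  1.5238]
now b,n,y 11.560715815200536 -0.012692355393911812 -0.7324150077163897
```

Gripped at about 39 mm with 60 N. I'll draw it out gently, then lift along the normal.

Call:
{"op": "play_rows", "data": {"commands": [[0,1,-3,0,0,0],[0,2,-6,0,0,0],[0,6,-10,0,0,0],[0,12,-12,0,0,0],[0,16,-12,0,0,0]]}}

```text
time: 10.67
tool_pos: [0.6192, -0.0528, 0.171]
tool_rot: [0.362, 0.879, 0.288, 0.116]
contact_force: [0.2, 0.7, -3.4]
gripper_width: 0.465
grasp_force: 59.9
```

Call:
{"op": "play_rows", "data": {"commands": [[0,18,-12,0,0,0],[0,18,-12,0,0,0],[0,12,-8,0,0,0],[0,5,0,0,0,0],[0,0,0,0,0,0]]}}

```text
time: 11.08
tool_pos: [0.6307, -0.0655, 0.2349]
tool_rot: [0.364, 0.878, 0.286, 0.119]
contact_force: [1.2, -0.3, -3.6]
gripper_width: 0.46
grasp_force: 60.0
```

```bash
python3 d.py 87 90 A; python3 - <<'E'
from h import *
s=manip.state(); print(s["gripper_width"],s["grasp_force"])
g=grab("side"); w=grab("wrist");c=grab("scene")
cv2.imwrite("pics/b6.png",np.hstack([w["image"][:,:,::-1][:,60:460],cv2.resize(g["image"][50:210,190:350][:,:,::-1],(384,384),interpolation=cv2.INTER_CUBIC)]))
E
```

```text
t 11.0833 remaining mm in tool axes [ 0.8518 -0.4202 -0.0854] deg [ 0.0196 -0.0305 -0.0149] F [ 1.1765 -0.3171 -3.6431] q [ 0.023  -0.1114  1.9244 -0.778   0.9744  1.2996]
now b,n,y 86.91433688829457 90.41998595746038 -0.8518851306003795
0.4604078174237257 60.04619657993317
```

View pics/b6.png

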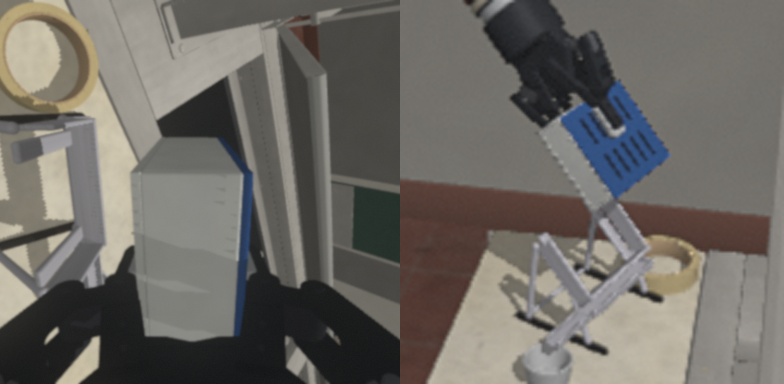

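The tin is out of the rack, lid shut, clear above the rails. I'll roll −180° about the tool axis.

Call:
{"op": "play_rows", "data": {"commands": [[0,0,0,0,0,-3],[0,0,0,0,0,-6],[0,0,0,0,0,-7],[0,0,0,0,0,-7],[0,0,0,0,0,-7]]}}

```text
time: 11.65
tool_pos: [0.6293, -0.0652, 0.2309]
tool_rot: [0.381, 0.773, 0.507, 0.017]
contact_force: [-0.1, -0.4, -3.4]
gripper_width: 0.46
grasp_force: 60.0
```

Call:
{"op": "play_rows", "data": {"commands": [[0,0,0,0,0,-7],[0,0,0,0,0,-7],[0,0,0,0,0,-7],[0,0,0,0,0,-7],[0,0,0,0,0,-7]]}}

```text
time: 12.07
tool_pos: [0.6293, -0.0652, 0.2309]
tool_rot: [0.369, 0.584, 0.716, -0.098]
contact_force: [0.2, -0.0, -4.6]
gripper_width: 0.458
grasp_force: 59.9
```

Call:
{"op": "play_rows", "data": {"commands": [[0,0,0,0,0,-7],[0,0,0,0,0,-7],[0,0,0,0,0,-7],[0,0,0,0,0,-7],[0,0,0,0,0,-7]]}}

```text
time: 12.48
tool_pos: [0.6293, -0.0651, 0.2309]
tool_rot: [0.322, 0.342, 0.859, -0.204]
contact_force: [-1.2, -0.1, -2.8]
gripper_width: 0.459
grasp_force: 60.1
```

Call:
{"op": "play_rows", "data": {"commands": [[0,0,0,0,0,-7],[0,0,0,0,0,-7],[0,0,0,0,0,-7],[0,0,0,0,0,-7],[0,0,0,0,0,-7]]}}

```text
time: 12.9
tool_pos: [0.6293, -0.0651, 0.2309]
tool_rot: [0.246, 0.068, 0.922, -0.292]
contact_force: [-0.5, 0.6, -4.1]
gripper_width: 0.465
grasp_force: 60.0
```

Call:
{"op": "play_rows", "data": {"commands": [[0,0,0,0,0,-7],[0,0,0,0,0,-7],[0,0,0,0,0,-7],[0,0,0,0,0,-7],[0,0,0,0,0,-7]]}}

```text
time: 13.32
tool_pos: [0.6293, -0.0652, 0.2309]
tool_rot: [0.147, -0.213, 0.9, -0.352]
contact_force: [0.4, 0.2, -3.7]
gripper_width: 0.46
grasp_force: 60.1
```

Call:
{"op": "play_rows", "data": {"commands": [[0,0,0,0,0,-7],[0,0,0,0,0,-4],[0,0,0,0,0,0],[0,0,0,0,0,0],[0,0,0,0,0,0]]}}

```text
time: 13.73
tool_pos: [0.6299, -0.0653, 0.2323]
tool_rot: [0.114, -0.294, 0.876, -0.365]
contact_force: [0.8, -0.2, -3.1]
gripper_width: 0.46
grasp_force: 60.1
```

```bash
python3 d.py 87 90 B 0.7; python3 - <<'E'
from h import *
s=manip.state(); print(s["gripper_width"],s["grasp_force"])
g=grab("side"); w=grab("wrist")
cv2.imwrite("pics/b7.png",np.hstack([w["image"][:,:,::-1][:,60:460],cv2.resize(g["image"][50:210,190:350][:,:,::-1],(384,384),interpolation=cv2.INTER_CUBIC)]))
E
```

```text
t 13.7333 remaining mm in tool axes [-2.0053 -1.8286 -1.4997] deg [ 0.0758 -0.0827  1.0498] F [ 0.8421 -0.1527 -3.0712] q [ 0.0235 -0.1092  1.9264 -0.7788  0.9741 -1.8574]
now b,n,y 85.50561715236772 88.20643734599234 -1.340634996311195
0.45969025682474135 60.09602129459381
```

View pics/b7.png

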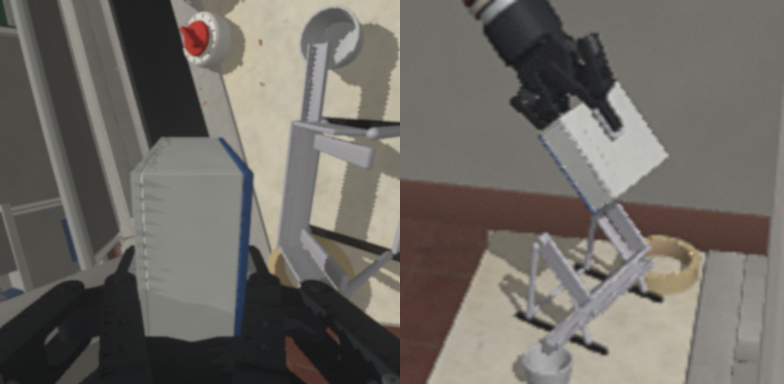

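The tin is turned lid down (blue edge on the lower side), the lid is shut and the rack is clear. I'll go back in along the reverse path.

Call:
{"op": "play_rows", "data": {"commands": [[-2,0,3,0,0,1],[0,14,8,0,0,0],[0,18,9,0,0,0],[0,18,9,0,0,0],[0,14,8,0,0,0]]}}

```text
time: 14.25
tool_pos: [0.6202, -0.0485, 0.1606]
tool_rot: [0.118, -0.286, 0.879, -0.364]
contact_force: [0.0, 0.2, -4.9]
gripper_width: 0.464
grasp_force: 60.1
```

Call:
{"op": "play_rows", "data": {"commands": [[0,8,5,0,0,0],[0,4,3,0,0,0],[0,0,0,0,0,0],[0,0,0,0,0,0],[0,0,0,0,0,0]]}}

```text
time: 14.67
tool_pos: [0.6202, -0.0467, 0.1499]
tool_rot: [0.119, -0.286, 0.878, -0.364]
contact_force: [0.6, 0.1, -3.5]
gripper_width: 0.462
grasp_force: 60.2
```

```bash
python3 d.py 22 4 B 0.7
```

```text
t 14.6667 remaining mm in tool axes [ 1.0634 11.2434 19.854 ] deg [-0.1     0.0658 -0.0146] F [ 0.6378  0.1109 -3.5371] q [ 0.0603 -0.0213  1.9947 -0.8733  0.8905 -1.6643]
now b,n,y 41.87476265356258 15.208987289623867 1.7376582256705317
```

Call:
{"op": "play_rows", "data": {"commands": [[1,3,5,0,0,0],[0,4,6,0,0,0],[0,3,5,0,0,0],[0,1,4,0,0,0],[0,0,0,0,0,0]]}}

```text
time: 15.08
tool_pos: [0.6212, -0.0528, 0.1243]
tool_rot: [0.117, -0.287, 0.878, -0.364]
contact_force: [-0.1, 0.0, -5.1]
gripper_width: 0.461
grasp_force: 60.2
```

Call:
{"op": "play_rows", "data": {"commands": [[0,0,0,0,0,0],[0,0,0,0,0,0]]}}

```text
time: 15.25
tool_pos: [0.6221, -0.0524, 0.1262]
tool_rot: [0.118, -0.287, 0.878, -0.364]
contact_force: [0.9, -0.3, -3.7]
gripper_width: 0.465
grasp_force: 60.2
```

```bash
python3 d.py 11.5 0 B 0.7
```

```text
t 15.25 remaining mm in tool axes [-0.7364  2.5384  9.6308] deg [-0.0092 -0.0198  0.0769] F [ 0.9481 -0.3128 -3.7467] q [ 0.049   0.0177  2.001  -0.9     0.8556 -1.6298]
now b,n,y 21.13149129600192 2.537837647488819 -0.029649063926484656
```

Advance toward the toe plate slightly above the runners, then settle.

Call:
{"op": "play_rows", "data": {"commands": [[-0.5,0,3,0,0,0],[0,0.5,3,0,0,0],[0,0.5,2,0,0,0],[0,0,1,0,0,0],[0,0,0,0,0,0]]}}

```text
time: 15.67
tool_pos: [0.6258, -0.0559, 0.1205]
tool_rot: [0.118, -0.286, 0.878, -0.364]
contact_force: [-9.0, 8.1, 6.4]
gripper_width: 0.462
grasp_force: 61.8
```

Call:
{"op": "play_rows", "data": {"commands": [[0,0.7,0.5,0,0,0],[0,0.7,0,0,0,0],[0,0,0,0,0,0],[0,0,0,0,0,0]]}}

```text
time: 16.0
tool_pos: [0.6258, -0.0557, 0.1204]
tool_rot: [0.118, -0.286, 0.878, -0.365]
contact_force: [-11.7, 9.2, 9.9]
gripper_width: 0.46
grasp_force: 62.2
```

```bash
python3 d.py 11.5 0 B 0.7
```

```text
t 16.0 remaining mm in tool axes [0.241  1.8472 2.0845] deg [-0.1382 -0.0562  0.0176] F [-11.6727   9.1696   9.9445] q [ 0.0431  0.0345  1.9961 -0.911   0.8445 -1.6186]
now b,n,y 13.588757323254471 1.8420979857570636 0.9435677043002505
```

Call:
{"op": "play_rows", "data": {"commands": [[0,0,-1.5,0,0,0],[0,1,0,0,0,0],[0,1,0,0,0,0],[0,0,0,0,0,0],[0,0,0,0,0,0]]}}

```text
time: 16.42
tool_pos: [0.625, -0.0545, 0.1192]
tool_rot: [0.119, -0.286, 0.878, -0.365]
contact_force: [-1.7, 0.5, 5.0]
gripper_width: 0.461
grasp_force: 60.5
```

```bash
python3 d.py 11.5 0 B 0.7
```

```text
t 16.4167 remaining mm in tool axes [ 0.3488 -0.0492  2.2675] deg [-0.1438  0.0218  0.0325] F [-1.6722  0.5205  5.0168] q [ 0.0453  0.0345  1.9986 -0.9129  0.8431 -1.6147]
now b,n,y 13.767498737500846 -0.055133144525007845 1.0478974769503229
```

Call:
{"op": "play_rows", "data": {"commands": [[0,0,0,0,0,0],[0,0,0,0,0,0],[0,0,0,0,0,0],[0,0,0,0,0,0],[0,0,0,0,0,0]], "hand": 60}}

```text
time: 16.83
tool_pos: [0.6237, -0.0541, 0.117]
tool_rot: [0.118, -0.287, 0.878, -0.364]
contact_force: [-0.4, -0.3, 0.3]
gripper_width: 0.703
grasp_force: 0.0
```

```bash
python3 d.py 130 0 B 0.7; python3 - <<'E'
from h import *
s=manip.state(); print(s["gripper_width"],s["grasp_force"])
g=grab("side"); w=grab("wrist")
cv2.imwrite("pics/b8.png",np.hstack([w["image"][:,:,::-1][:,60:460],cv2.resize(g["image"][70:230,190:350][:,:,::-1],(384,384),interpolation=cv2.INTER_CUBIC)]))
E
```

```text
t 16.8333 remaining mm in tool axes [  -0.3901   -2.3208 -117.0443] deg [ 0.0212 -0.0339  0.0956] F [-0.383  -0.3009  0.2586] q [ 0.0455  0.0356  2.0008 -0.9114  0.8424 -1.6146]
now b,n,y 12.956780877113243 -2.363450287825388 0.236678529597474
0.7029897985840619 0.0
```

View pics/b8.png

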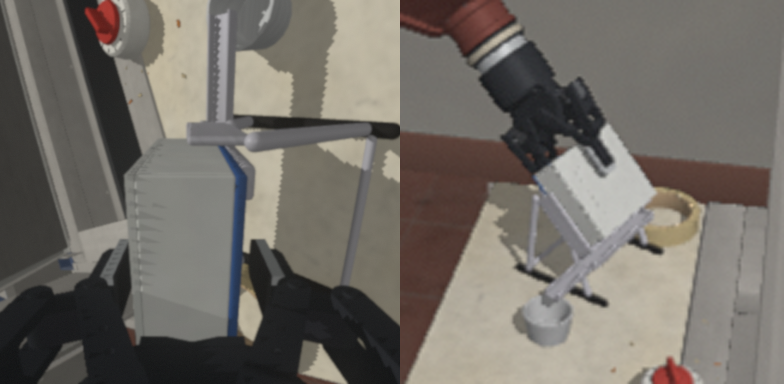

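The tin leans in the rack lid down, and both fingers have come free of it (pads at columns 118 and 262, tin from 128 to 245). I'll recentre and withdraw up the slope.

Call:
{"op": "play_rows", "data": {"commands": [[0,-2,0,0,0,0],[0,0,0,0,0,0],[0,0,-10,0,0,0],[0,0,-20,0,0,0],[0,0,-30,0,0,0]]}}

```text
time: 17.35
tool_pos: [0.5982, -0.0213, 0.1599]
tool_rot: [0.116, -0.287, 0.879, -0.364]
contact_force: [0.9, -0.1, -0.7]
gripper_width: 0.702
grasp_force: 0.0
```

Call:
{"op": "play_rows", "data": {"commands": [[0,0,-30,0,0,0],[0,0,-30,0,0,0],[0,-30,-20,0,0,0],[0,-30,0,0,0,0],[0,0,0,0,0,0]]}}

```text
time: 17.77
tool_pos: [0.5947, -0.0098, 0.2692]
tool_rot: [0.124, -0.285, 0.877, -0.366]
contact_force: [0.3, -0.3, 2.0]
gripper_width: 0.702
grasp_force: 0.0
```

Call:
{"op": "play_rows", "data": {"commands": [[0,0,0,0,0,0],[0,0,0,0,0,0],[0,0,0,0,0,0],[0,0,0,0,0,0]]}}

```text
time: 18.1
tool_pos: [0.5905, -0.0092, 0.2581]
tool_rot: [0.117, -0.288, 0.878, -0.364]
contact_force: [-0.6, -0.0, -0.1]
gripper_width: 0.702
grasp_force: 0.0
```

```bash
python3 - <<'E'
from fk import *
s=manip.state(); print(s["time"],s["contact_force"],s["grasp_force"])
g=grab("side"); w=grab("wrist")
t=np.array([.6246,-.0557,0]);M=np.c_[xr,yr,Z]
Pr=np.array([[-.0122,.055,.159],[-.0122,-.055,.159],[.0585,-.055,.0883],[.0585,.055,.0883]])
k=384/160; a=cv2.resize(g["image"][70:230,190:350],(384,384),interpolation=cv2.INTER_CUBIC)[:,:,::-1].copy()
for p in (proj(g,Pr@M.T+t)-[190,70])*k: cv2.circle(a,tuple(int(round(v)) for v in p),3,(0,0,255),1)
b=w["image"][:,:,::-1].copy()
for p in proj(w,Pr[:2]@M.T+t): cv2.circle(b,tuple(int(round(v)) for v in p),4,(0,0,255),1)
cv2.imwrite("pics/b9.png",np.hstack([b[:,56:456],a]))
E
```

```text
18.1 [-0.6183 -0.0184 -0.1262] 0.0
```

View pics/b9.png

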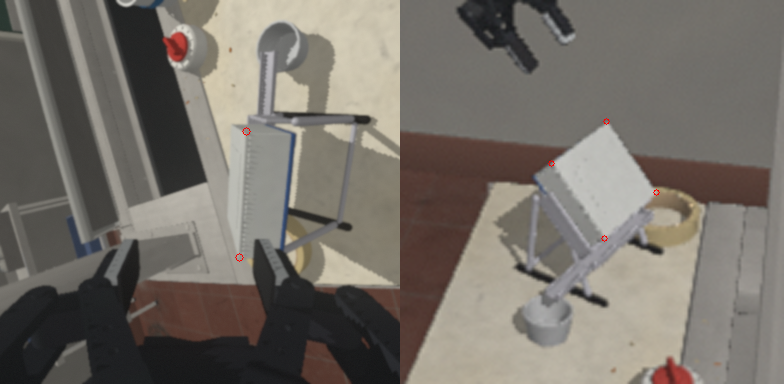

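```bash
python3 - <<'E'
from h import *
w=grab("wrist"); print(onz(w,[(338,46.5)],.034), onz(w,[(324,54)],.054),"tip .5432 -.1648")
g=grab("side"); print(onz(g,[(548/2.4+190,311/2.4+70)],.034))
s=manip.state(); print(s["time"],s["joint_vel"])
print(manip.job_done())
E
```

```text
[[ 0.534  -0.1637  0.034 ]] [[ 0.5447 -0.1619  0.054 ]] tip .5432 -.1648
[[ 0.9446 -0.314   0.034 ]]
18.3 [-0.0007 -0.0029 -0.0065  0.0011  0.0014  0.0011]
the job is handed in; nothing more can be done
None
```

The job is handed in after about 18 s of robot time: the cup stands under the spout (about 10 mm off its end, by camera), and the tin leans lid down and shut in its place in the rack; no pass or fail result was returned.

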